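# Snap the T-bar head onto the accessory stand

### The arm

A 7-joint arm with a two-finger parallel gripper is mounted at the origin on the work surface. World frame = base frame: x ahead of the robot, y to its left, z up, the work surface at z = 0. Lengths are in m, angles in rad, forces in N, time in s.
With the tool pointing down it reaches from about 0.4 to 0.85 m from the base axis. Payload 10.4 kg.
Tool frame: the origin (TCP) lies between the finger pads; the fingertips stand 14 mm ahead of it and the grasp point (between the pads) lies 5 mm behind it; z points along the fingers, y is the direction in which the jaws open and shut (so a half turn about z gives the same grasp; the last joint's range is limited). The gripper opens to 87 mm and grips with 3 to 60 N. Pads are 19 mm wide; open, the fingers measure 117 mm over their backs; the gripper's body (75 mm by 190 mm) begins 51 mm behind the grasp point.
Start: joints at [1.099, 0.332, -0.065, 1.46, 0.022, 1.35, -0.088], TCP at [0.271, -0.563, 0.237] pointing down, gripper open.
Joint ranges: [-2.6, 2.6], [-0.5, 2.12], [-1.47, 1.34], [0.16, 2.42], [-1.27, 4.41], [0.06, 2.06], [-2.6, 2.6]. Speed limits (rad/s): [2.22, 2.22, 2.79, 2.79, 3.14, 3.14, 3.14].

### API

Orientations are given as a unit quaternion [x, y, z, w].
In Python, from bench import readout, camera, calibration, order gives the robot as it stands.
- The arm moves only by the tool apply_moves, never from a script. Its argument "deltas" is a list of rows, each an object with "translation": the shift along the world's x, y, z in m, a list of three; "turn": the turn, a rotation vector about the world's x, y, z in rad, a list of three; "hand": the finger opening in m, from 0 to 0.087. A call has 1 to 5 rows; each row shifts and turns the pose as measured when the row begins; what a row does not reach is not made up. A row lasts 1/10 s, in which the tool goes at most 50 mm and 8.59 degrees, less where a joint would pass 70% of its speed; a pose out of reach is approached as far as the arm can. A call with a gripper value outside its range is refused whole. The fingers move at their own pace and stop on an object; "newtons" is the grip in N (left out, the last holds). Time passes only in rows, so rows that do not move let the fingers close. It gives the time, the measured TCP pose, the force and the opening at its end, in the units of the state.
- readout.read_state(): the state, without advancing time (a new reading comes with each control period).
- camera(name): name is "scene" or "top"; returns the picture (480x640x3 uint8, red, green, blue); there is no depth.
- calibration(name): a dict with "fx", "fy", "cx", "cy" (pixels), "D" ([k1, k2, p1, p2, k3] as OpenCV has them; the pictures are not rectified), "extrinsics" (4x4, takes a point from world to camera coordinates). Camera axes: x right, y down, z forward; pixel columns grow to the right and rows downward; lengths in m; the calibration is good to about 2 mm. A picture is of the moment at which its call begins. calibration takes no time and is no camera call.
- order.close_job(): hands the job in, once; it reports no verdict.
The state is a dict: "time": time; "joint_positions": joint angles; "joint_vel": joint speeds; "joint_torque": joint torques, N m; "ee_pos": TCP position; "eef_rot": TCP orientation; "ft_force": force on the tool from outside, world axes, zero at the start; "torque": the same for the moment, N m; "width": finger opening in m.
Only numpy, scipy, OpenCV 4.12 (cv2) and the standard library are available. Lean on these libraries where they do the work, as an engineer would, in place of code of your own. Each camera call takes 0.05 s, during which the arm holds its last target. There are 200 camera calls.

### The job

Put the accessory stand on the shoe cabinet back together: lift the loose T-bar head off the marble, set its square socket down over the post so that it comes to rest on the spring pin, squeeze the pin in between the gripper's fingers and slide the head down over it, then push the head on down gently until the pin pops right out through the hole in the socket. Never force the head: at no time lean on the post or pin with more than about two kilos through it. Let go of it at the end, and leave the other things on the cabinet where they are.

Things in the scene. Friction and masses are not known exactly. Their poses are not given: they have to be found in the camera images.
- stand: Accessory stand of blackened steel, immovable: base plate 140 x 140 x 12 mm and an upright square post, 20 x 20 mm, held by a thumbscrew collar. The post's height is set anew each time and is not reported: its top is 150 to 190 mm above the marble, so look or feel. Its last 2 mm taper by 1.2 mm on every side. Origin: centre of the underside, on the post's axis; z up; x towards the side with the pin.
- pin (a joint): Spring pin in the post's +x side, how far it is pressed in, m: 0 = fully out, 0.0075 = flush with the post. Smooth nickel, 8 mm thick, half-ball end of 4 mm radius, level, its axis 21 mm below the post's top; when out its tip is 17.5 mm from the post's axis, 7.5 mm from its face. The spring pushes back with 2 N when out, 8 N when flush. The post's sides lie along the stand's x and y.
- head_hub (a point): Middle (18.75 mm above the rim, on the axis) of the hub of the loose T-bar head, which stands upright on the marble. Blackened steel, 0.16 to 0.26 kg. Hub: square tube, outside 25 x 25 mm, 37.5 mm high, closed on top, open below; inside 21.4 x 21.4 mm, 35 mm deep: 0.7 mm of play around the post. Axes: z up the socket, y along the arms. Its +x and -x faces are bare: grip these.
- head_rim (a point): Centre of the hub's open lower end (rim), axes as head_hub. Set over the post, the rim comes to rest on the pin, 18 mm (16 to 20, it wobbles) below the post's top. Fingers that straddle rim and pin and close on the hub press the pin in 3 to 6 mm; then pushing down 5 to 20 N slides the rim, bevelled inside, over it. With the rim 7 to 11 mm lower than at rest the pin is caught and the head stays put when let go.
- head: The same T-bar head, origin at the rim's centre. A round 10 mm hole, centred 12 mm above the rim, goes through both the +x and -x wall. With the pin caught, 3 to 8 N more moves the head down; some 16 mm below its first rest the pin pops out and stops it (a finger over the hole would hold the pin back); forced on, it bottoms 2 mm lower. Arms: 10 mm thick, along +-y, 28 mm above the rim, ends at 100 mm, bent up. Fits either way round.
- votive: Glass votive cup, 68 mm wide at the rim and 66 mm high, standing beyond the work. Origin: centre of its underside. Leave it alone.
- brush: Wooden clothes brush lying bristles down, about 225 x 52 x 38 mm, between the robot and the work. Origin: on the marble under it. Leave it alone.
- lint_roller: Plastic lint roller, handle and paper roll, about 240 mm long and 48 mm high, lying at the left. Origin: on the marble under it. Leave it alone.
- key_tray: White ceramic key tray, 130 x 190 x 22 mm, at the right, with a silver-toned bead loop and a key in it. Origin: centre of its underside. Leave it alone.

How it is judged:
By the outcome, as a careful person would: the job done as asked, in the order asked, and still so for the second after the job is handed in, with the robot touching nothing.
It also fails if it takes over 61 s, if anything falls off the work surface, if the arm or the gripper's body presses on something with over 40 N, if the wrist force passes 120 N, or if a joint passes its speed limit or range.

## Working session

There is one attempt and no reset: what is moved stays moved. The work goes in short steps, Python scripts to look and compute and a tool call to move; the robot and the scene stay as the last step left them, time stands still between calls to the robot, and variables do not carry over. Pictures are saved under pics/ and viewed, about 8 in all and at most 12, crops included, and the job is handed in when it is done.

Besides the shell and the picture viewer there is one more tool, called by a JSON object that holds its "fn" and its "kwargs". apply_moves: Moves the arm, as the interface text tells. Its arguments: {"type":"object","properties":{"deltas":{"type":"array","items":{"type":"object","properties":{"translation":{"type":"array","items":{"type":"number"}},"turn":{"type":"array","items":{"type":"number"}},"hand":{"type":"number"}}}},"newtons":{"type":"number"}},"required":["deltas"]}

```bash
mkdir -p pics; python3 - <<'E'
from bench import readout, camera, calibration
import cv2
print(readout.read_state())
for n in("scene","top"):
    c=calibration(n);print(n,c)
    cv2.imwrite(f"pics/{n}0.png",camera(n)[:,:,::-1])
E
```

```text
{'time': 0.0, 'joint_positions': array([ 1.09935598,  0.33288202, -0.06467228,  1.46093818,  0.0216085 ,
        1.34987314, -0.08851515]), 'joint_vel': array([-0.00055307, -0.00171536, -0.00145783,  0.00069289,  0.00051055,
       -0.00021413, -0.00023372]), 'joint_torque': array([ 1.36043677e-04, -6.23253322e+01,  2.48923281e-02, -3.89896595e+01,
       -6.14177040e-02,  3.97632702e-02,  1.35941045e-04]), 'ee_pos': array([ 0.27102425, -0.56278247,  0.235749  ]), 'eef_rot': array([ 9.74925130e-01,  2.22532013e-01, -1.95671754e-04, -6.74785627e-04]), 'ft_force': array([-0.04687177, -0.34529238, -0.21811367]), 'torque': array([-0.01862022, -0.0336222 ,  0.06344203]), 'width': 0.0870470147216017}
scene {'fx': 586.1112011408031, 'fy': 586.1112011408031, 'cx': 314.86643510973994, 'cy': 258.78033366292647, 'D': array([-0.01525404,  0.        ,  0.        ,  0.        ,  0.        ]), 'extrinsics': array([[ 0.77818577,  0.62798699, -0.00769717, -0.44796219],
       [ 0.39128414, -0.49438329, -0.77619707, -0.14427292],
       [-0.49124701,  0.60101373, -0.63044339,  1.83581291],
       [ 0.        ,  0.        ,  0.        ,  1.        ]])}
top {'fx': 445.75952629679693, 'fy': 445.75952629679693, 'cx': 317.9971532893911, 'cy': 236.82755336343413, 'D': array([-0.09289906,  0.        ,  0.        ,  0.        ,  0.        ]), 'extrinsics': array([[ 1.86985014e-02, -9.99784155e-01, -9.05596055e-03,
        -1.73872214e-04],
       [-9.92960159e-01, -1.75097634e-02, -1.17147473e-01,
         5.77140981e-01],
       [ 1.16963620e-01,  1.11826902e-02, -9.93073240e-01,
         1.06112101e+00],
       [ 0.00000000e+00,  0.00000000e+00,  0.00000000e+00,
         1.00000000e+00]])}
```

View pics/scene0.png

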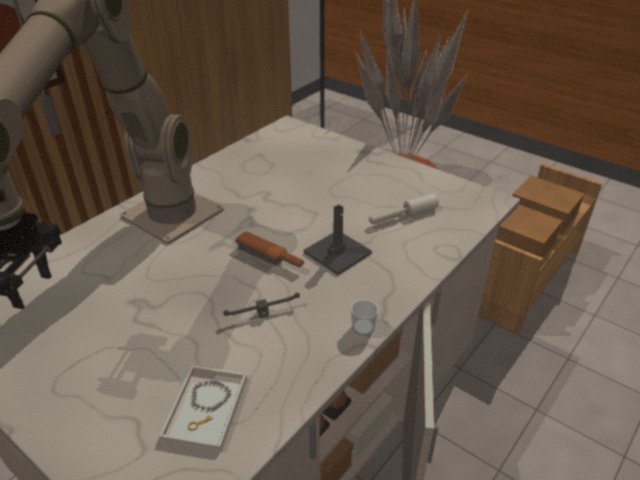

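View pics/top0.png

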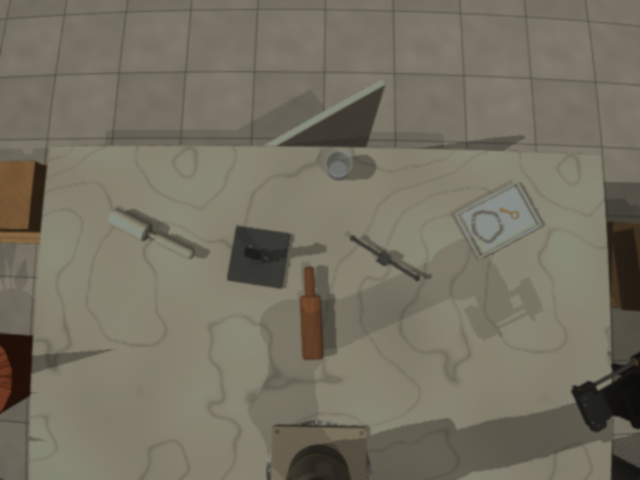

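The scene view shows the stand at about (338,240) and the head's hub at (262,308). In the top view the base plate is near (260,257) and the hub near (385,258). I'll enlarge both areas.

```bash
python3 - <<'E'
import cv2,numpy as np
s=cv2.imread("pics/scene0.png");t=cv2.imread("pics/top0.png")
def c(i,x,y,w,h,k):
    r=cv2.resize(i[y:y+h,x:x+w],None,fx=k,fy=k,interpolation=cv2.INTER_CUBIC); return cv2.convertScaleAbs(r,alpha=1.8,beta=20)
a=np.vstack([np.hstack([c(t,220,220,80,60,5),c(t,340,225,80,60,5)]),np.hstack([c(s,300,200,80,60,5),c(s,220,280,80,60,5)])])
cv2.imwrite("pics/crop1.png",a)
E
```

```text
(no output)
```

View pics/crop1.png

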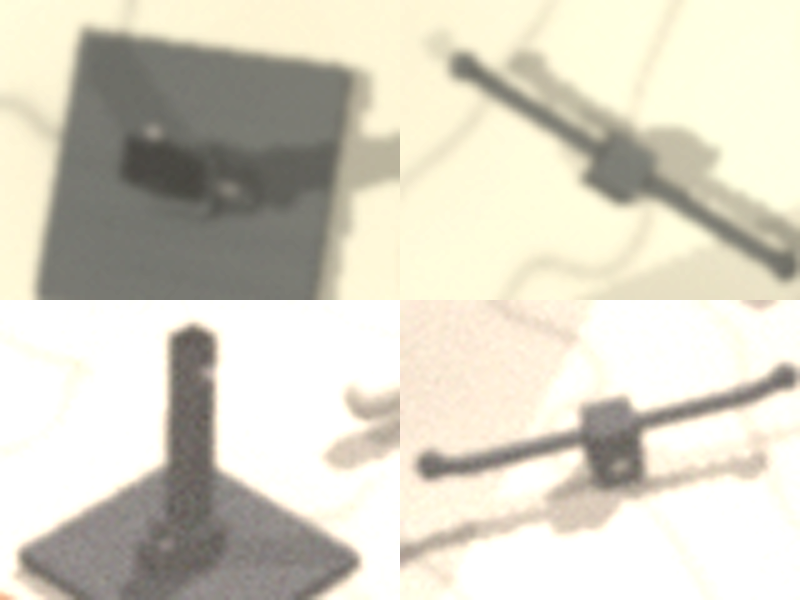

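Top view: the post's top face is near (250,252) and the pin's glint is near (250,246), so the pin faces roughly world +x. Scene view: the post top is near (338.6,207). I'll triangulate these.

```bash
cat > h.py <<'E'
import cv2,numpy as np
from bench import readout,camera,calibration
C={n:calibration(n) for n in("scene","top")}
def K(c): return np.array([[c["fx"],0,c["cx"]],[0,c["fy"],c["cy"]],[0,0,1]])
def und(n,p): return cv2.undistortPoints(np.array(p,float).reshape(-1,1,2),K(C[n]),C[n]["D"])[:,0]
def plane(n,p,z):
    E=C[n]["extrinsics"];R,t=E[:3,:3],E[:3,3];o=-R.T@t
    d=np.c_[und(n,p),np.ones(len(np.array(p).reshape(-1,2)))]@R
    return o+d*((z-o[2])/d[:,2])[:,None]
def tri(ps,pt):
    X=cv2.triangulatePoints(C["scene"]["extrinsics"][:3],C["top"]["extrinsics"][:3],und("scene",ps).T,und("top",pt).T)
    X=(X[:3]/X[3]).T
    e=[np.linalg.norm(proj(n,X)-np.array(p).reshape(-1,2),axis=1).round(2) for n,p in(("scene",ps),("top",pt))]
    return X,e
def proj(n,X):
    E=C[n]["extrinsics"]
    return cv2.projectPoints(np.array(X,float).reshape(-1,1,3),cv2.Rodrigues(E[:3,:3])[0],E[:3,3],K(C[n]),C[n]["D"])[0][:,0]
E
python3 - <<'E'
from h import *
t=cv2.imread("pics/top0.png")
g=cv2.cvtColor(t,cv2.COLOR_BGR2GRAY)
m=np.zeros_like(g);m[215:295,220:298]=(g[215:295,220:298]<58)*255
m=cv2.morphologyEx(m,cv2.MORPH_OPEN,np.ones((5,5)))
cs=cv2.findContours(m,0,1)[0];c=max(cs,key=cv2.contourArea)
print("gray plate",g[275,245],"marble",g[290,225],"shadow",g[252,310])
P=plane("top",c[:,0].astype(float),0.012)[:,:2]
r=cv2.minAreaRect((P*1000).astype(np.float32));print("plate",r)
X,e=tri([[338.6,207.2],[341.6,214.4],[226.2,313],[297.4,295.4],[341.4-100+.0,303]],[[249.6,251.6],[250.6,246],[417.4,278],[352.6,238],[385,257.2]])
X,e=tri([[338.6,207.2],[341.6,214.4],[226.2,313],[297.4,295.4],[261.4,303]],[[249.6,251.6],[250.6,246],[417.4,278],[352.6,238],[385,257.2]])
print(X.round(4),e)
d=X[3]-X[2];print(np.degrees(np.arctan2(d[1],d[0])),np.linalg.norm(d),(X[2]+X[3])/2)
from scipy.spatial.transform import Rotation as Ro
print(Ro.from_quat(readout.read_state()["eef_rot"]).as_matrix().round(3))
E
```

```text
gray plate 55 marble 129 shadow 89
plate ((527.3643188476562, 157.67056274414062), (134.20201110839844, 131.0660858154297), 81.9969482421875)
[[ 0.5288  0.1584  0.1576]
 [ 0.5415  0.1584  0.14  ]
 [ 0.4816 -0.2327  0.0337]
 [ 0.5769 -0.0739  0.0321]
 [ 0.5294 -0.1541  0.0373]] [array([0.68, 0.04, 0.78, 0.54, 0.06]), array([0.84, 0.05, 0.77, 0.56, 0.06])]
59.037562809935295 0.18519056778706688 [ 0.52922642 -0.15328634  0.03288883]
[[ 0.901  0.434 -0.001]
 [ 0.434 -0.901  0.001]
 [-0.    -0.001 -1.   ]]
```

Checks agree: hub top z is 0.037 as expected, both hub estimates agree within 1 mm, and the plate and post axis agree within 1.6 mm. Post top is about 0.158–0.161, stand x is at about -8° and head x at about -31°. I'll approach the head now.

{"fn": "apply_moves", "kwargs": {"deltas": [{"translation": [0.027, 0.042, 0], "turn": [0, 0, 0.145], "hand": 0.087}, {"translation": [0.027, 0.042, 0], "turn": [0, 0, 0.145], "hand": 0.087}, {"translation": [0.027, 0.042, 0], "turn": [0, 0, 0.145], "hand": 0.087}, {"translation": [0.027, 0.042, 0], "turn": [0, 0, 0.145], "hand": 0.087}, {"translation": [0.027, 0.042, 0], "turn": [0, 0, 0], "hand": 0.087}]}}

```text
time: 0.6
ee_pos: [0.4002, -0.3538, 0.2328]
eef_rot: [0.868, 0.497, -0.003, -0.001]
ft_force: [1.7, -0.5, 0.7]
width: 0.087
```

{"fn": "apply_moves", "kwargs": {"deltas": [{"translation": [0.027, 0.042, 0], "turn": [0, 0, 0], "hand": 0.087}, {"translation": [0.027, 0.042, 0], "turn": [0, 0, 0], "hand": 0.087}, {"translation": [0.027, 0.042, -0.01], "turn": [0, 0, 0], "hand": 0.087}, {"translation": [0.02, 0.035, -0.03], "turn": [0, 0, 0], "hand": 0.087}, {"translation": [0, 0, 0], "turn": [0, 0, 0], "hand": 0.087}]}}

```text
time: 1.1
ee_pos: [0.5026, -0.1847, 0.193]
eef_rot: [0.866, 0.501, -0.002, -0.002]
ft_force: [-0.7, -0.4, 0.3]
width: 0.0869
```

{"fn": "apply_moves", "kwargs": {"deltas": [{"translation": [0.026, 0.03, -0.02], "turn": [0, 0, -0.02], "hand": 0.087}, {"translation": [0, 0, -0.045], "turn": [0, 0, 0], "hand": 0.087}, {"translation": [0, 0, -0.035], "turn": [0, 0, 0], "hand": 0.087}, {"translation": [0, 0, 0], "turn": [0, 0, 0], "hand": 0.087}]}}

```text
time: 1.5
ee_pos: [0.529, -0.1538, 0.0909]
eef_rot: [0.87, 0.493, -0.001, -0.001]
ft_force: [-1.0, 0.0, 0.4]
width: 0.0873
```

```bash
python3 - <<'E'
from h import *
s=camera("scene");t=camera("top")
cv2.imwrite("pics/s1.png",s[:,:,::-1]);cv2.imwrite("pics/t1.png",t[:,:,::-1])
def c(i,x,y,w,h,k):
    return cv2.convertScaleAbs(cv2.resize(i[y:y+h,x:x+w,::-1],None,fx=k,fy=k,interpolation=cv2.INTER_CUBIC),alpha=1.8,beta=20)
cv2.imwrite("pics/crop2.png",np.hstack([c(t,340,215,80,80,5),c(s,220,240,80,80,5)]))
print(readout.read_state()["ee_pos"])
E
```

```text
[ 0.53132842 -0.15515729  0.09533259]
```

View pics/crop2.png

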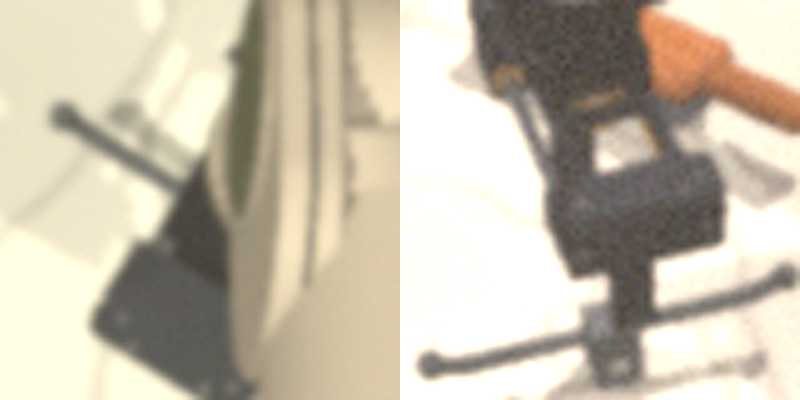

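Scene crop: the near finger stands on the hub's side at (630,290) with the hub under the gripper, so the fingers straddle it. The arm hides the hub in the top view. Lowering and gripping next.

{"fn": "apply_moves", "kwargs": {"deltas": [{"translation": [-0.001, 0.001, -0.035], "turn": [0, 0, -0.01], "hand": 0.087}, {"translation": [0, 0, -0.02], "turn": [0, 0, 0], "hand": 0.087}, {"translation": [0, 0, 0], "turn": [0, 0, 0], "hand": 0.087}, {"translation": [0, 0, 0], "turn": [0, 0, 0], "hand": 0.087}]}}

```text
time: 2.0
ee_pos: [0.5356, -0.1584, 0.049]
eef_rot: [0.874, 0.486, 0.005, 0.007]
ft_force: [0.1, -0.4, -0.7]
width: 0.0868
```

{"fn": "apply_moves", "kwargs": {"deltas": [{"translation": [-0.006, 0.004, -0.016], "turn": [0, 0, 0], "hand": 0.087}]}}

```text
time: 2.1
ee_pos: [0.5326, -0.1558, 0.0369]
eef_rot: [0.874, 0.485, 0.007, 0.009]
ft_force: [-0.3, 0.6, -0.7]
width: 0.0873
```

{"fn": "apply_moves", "kwargs": {"deltas": [{"translation": [0, 0, 0], "turn": [0, 0, 0], "hand": 0.087}]}}

```text
time: 2.2
ee_pos: [0.532, -0.1558, 0.0374]
eef_rot: [0.874, 0.485, 0.007, 0.009]
ft_force: [-0.4, 0.2, 0.2]
width: 0.0868
```

{"fn": "apply_moves", "kwargs": {"deltas": [{"translation": [0, 0, 0], "turn": [0, 0, 0], "hand": 0.087}]}}

```text
time: 2.3
ee_pos: [0.5333, -0.1564, 0.0396]
eef_rot: [0.874, 0.485, 0.007, 0.01]
ft_force: [-0.6, 0.6, 0.6]
width: 0.087
```

```bash
cat > need.py <<'E'
import sys,numpy as np
from bench import readout
from scipy.spatial.transform import Rotation as R
x,y,z,yaw=map(float,sys.argv[1:5]) # yaw = angle of tool y axis, deg
s=readout.read_state();a=np.radians(yaw+90)
T=R.from_matrix(np.array([[np.cos(a),np.sin(a),0],[np.sin(a),-np.cos(a),0],[0,0,-1.]]))
c=R.from_quat(s["eef_rot"])
print("t",round(s["time"],2),"pos",s["ee_pos"].round(4),"d",(np.array([x,y,z])-s["ee_pos"]).round(4),"turn",(T*c.inv()).as_rotvec().round(4),"F",s["ft_force"].round(1),"w",round(s["width"],4),"vel",np.abs(s["joint_vel"]).max().round(4))
E
python3 need.py .5292 -.1537 .032 -31;python3 need.py .5292 -.1537 .032 -31
```

```text
t 2.3 pos [ 0.5333 -0.1564  0.0396] d [-0.0041  0.0027 -0.0076] turn [0.0105 0.023  0.0171] F [-0.6  0.6  0.6] w 0.087 vel 0.011
t 2.3 pos [ 0.5333 -0.1564  0.0396] d [-0.0041  0.0027 -0.0076] turn [0.0105 0.023  0.0171] F [-0.6  0.6  0.6] w 0.087 vel 0.011
```

{"fn": "apply_moves", "kwargs": {"deltas": [{"translation": [-0.005, 0.003, -0.01], "turn": [0.0105, 0.023, 0.017], "hand": 0.087}]}}

```text
time: 2.4
ee_pos: [0.53, -0.1541, 0.032]
eef_rot: [0.87, 0.492, 0.001, 0.001]
ft_force: [0.2, 0.0, -0.1]
width: 0.0869
```

```bash
python3 need.py .5292 -.1537 .032 -31
```

```text
t 2.4 pos [ 0.53   -0.1541  0.032 ] d [-0.0008  0.0004  0.    ] turn [ 0.0013  0.0034 -0.0002] F [ 0.2  0.  -0.1] w 0.0869 vel 0.2144
```

Close the fingers, adding small corrections against the drift.

{"fn": "apply_moves", "kwargs": {"deltas": [{"translation": [-0.0015, 0.001, -0.0015], "turn": [0.003, 0.004, 0], "hand": 0.0}, {"translation": [-0.001, 0.0005, -0.001], "turn": [0.002, 0.003, 0], "hand": 0.0}, {"translation": [-0.001, 0.0005, -0.001], "turn": [0.002, 0.003, 0], "hand": 0.0}], "newtons": 25}}

```text
time: 2.7
ee_pos: [0.5263, -0.152, 0.0282]
eef_rot: [0.87, 0.493, -0.002, -0.005]
ft_force: [-0.3, -0.5, 0.7]
width: 0.0703
```

```bash
python3 need.py .5292 -.1537 .032 -31
```

```text
t 2.7 pos [ 0.5263 -0.152   0.0282] d [ 0.0029 -0.0017  0.0038] turn [-0.0071 -0.0089 -0.001 ] F [-0.3 -0.5  0.7] w 0.0703 vel 0.0188
```

{"fn": "apply_moves", "kwargs": {"deltas": [{"translation": [0.0025, -0.0015, 0.0035], "turn": [-0.006, -0.008, 0], "hand": 0.0}, {"translation": [0, 0, 0], "turn": [0, 0, 0], "hand": 0.0}, {"translation": [0, 0, 0], "turn": [0, 0, 0], "hand": 0.0}, {"translation": [0, 0, 0], "turn": [0, 0, 0], "hand": 0.0}]}}

```text
time: 3.1
ee_pos: [0.5291, -0.1537, 0.0322]
eef_rot: [0.87, 0.493, 0.0, -0.0]
ft_force: [0.2, 0.0, 0.5]
width: 0.039
```

```bash
python3 need.py .5292 -.1537 .032 -31
```

```text
t 3.1 pos [ 0.5291 -0.1537  0.0322] d [ 0.0001 -0.     -0.0002] turn [-0.0006 -0.0002 -0.0009] F [0.2 0.  0.5] w 0.039 vel 0.0015
```

Well placed and holding still. I'll finish the grip.

{"fn": "apply_moves", "kwargs": {"deltas": [{"translation": [0, 0, 0], "turn": [0, 0, 0], "hand": 0.0}, {"translation": [0, 0, 0], "turn": [0, 0, 0], "hand": 0.0}, {"translation": [0, 0, 0], "turn": [0, 0, 0], "hand": 0.0}, {"translation": [0, 0, 0], "turn": [0, 0, 0], "hand": 0.0}]}}

```text
time: 3.5
ee_pos: [0.529, -0.1536, 0.0322]
eef_rot: [0.87, 0.493, 0.0, -0.0]
ft_force: [-0.9, -0.2, -0.1]
width: 0.0247
```

```bash
python3 need.py .5292 -.1537 .032 -31
```

```text
t 3.5 pos [ 0.529  -0.1536  0.0322] d [ 0.0002 -0.0001 -0.0002] turn [-0.0006 -0.0003 -0.001 ] F [-0.9 -0.2 -0.1] w 0.0247 vel 0.0019
```

Gripped (25 mm wide). Lifting, then carrying over to the post.

{"fn": "apply_moves", "kwargs": {"deltas": [{"translation": [0, 0, 0.03], "turn": [0, 0, 0], "hand": 0.0}, {"translation": [0, 0, 0.05], "turn": [0, 0, 0], "hand": 0.0}, {"translation": [0, 0.02, 0.045], "turn": [0, 0, 0.1], "hand": 0.0}, {"translation": [0, 0.03, 0.035], "turn": [0, 0, 0.1], "hand": 0.0}, {"translation": [0, 0.035, 0.03], "turn": [0, 0, 0.1], "hand": 0.0}]}}

```text
time: 4.0
ee_pos: [0.5228, -0.0709, 0.2222]
eef_rot: [0.787, 0.617, -0.006, -0.004]
ft_force: [1.5, 0.6, -2.6]
width: 0.0248
```

```bash
python3 need.py .528 .12 .235 -8
```

```text
t 4.0 pos [ 0.5228 -0.0709  0.2222] d [0.0052 0.1909 0.0128] turn [ 0.002  -0.0135  0.1009] F [ 1.5  0.6 -2.6] w 0.0248 vel 0.6002
```

{"fn": "apply_moves", "kwargs": {"deltas": [{"translation": [0.002, 0.04, 0.01], "turn": [0, 0, 0.05], "hand": 0.0}, {"translation": [0.002, 0.04, 0.005], "turn": [0, 0, 0.05], "hand": 0.0}, {"translation": [0.001, 0.035, 0], "turn": [0, -0.01, 0], "hand": 0.0}, {"translation": [0, 0.02, 0], "turn": [0, 0, 0], "hand": 0.0}, {"translation": [0, 0, 0], "turn": [0, 0, 0], "hand": 0.0}]}}

```text
time: 4.5
ee_pos: [0.5279, 0.0749, 0.2434]
eef_rot: [0.75, 0.661, 0.001, 0.003]
ft_force: [0.2, 1.0, -1.6]
width: 0.0245
```

```bash
python3 need.py .528 .158 .215 -8
```

```text
t 4.5 pos [0.5279 0.0749 0.2434] d [ 0.0001  0.0831 -0.0284] turn [ 0.0024  0.0056 -0.0134] F [ 0.2  1.  -1.6] w 0.0245 vel 0.024
```

{"fn": "apply_moves", "kwargs": {"deltas": [{"translation": [0, 0.04, 0], "turn": [0, 0, -0.013], "hand": 0.0}, {"translation": [0, 0.035, 0], "turn": [0.002, 0.005, 0], "hand": 0.0}, {"translation": [0, 0.0, 0], "turn": [0, 0, 0], "hand": 0.0}, {"translation": [0, 0.0, 0], "turn": [0, 0, 0], "hand": 0.0}]}}

```text
time: 4.9
ee_pos: [0.5275, 0.149, 0.242]
eef_rot: [0.756, 0.655, -0.002, 0.0]
ft_force: [0.9, -0.8, -2.3]
width: 0.0247
```

```bash
python3 need.py .528 .158 .215 -8
```

```text
t 4.9 pos [0.5275 0.149  0.242 ] d [ 0.0005  0.009  -0.027 ] turn [ 0.0026 -0.0018  0.0032] F [ 0.9 -0.8 -2.3] w 0.0247 vel 0.0228
```

{"fn": "apply_moves", "kwargs": {"deltas": [{"translation": [0.0005, 0.009, -0.02], "turn": [0.002, 0, 0.003], "hand": 0.0}, {"translation": [0, 0, 0], "turn": [0, 0, 0], "hand": 0.0}, {"translation": [0, 0, 0], "turn": [0, 0, 0], "hand": 0.0}]}}

```text
time: 5.2
ee_pos: [0.5288, 0.154, 0.2216]
eef_rot: [0.756, 0.654, -0.002, 0.0]
ft_force: [0.1, -0.1, -2.0]
width: 0.0248
```

```bash
python3 need.py .528 .158 .215 -8; python3 - <<'E'
from h import *
s=camera("scene");t=camera("top")
cv2.imwrite("pics/s2.png",s[:,:,::-1]);cv2.imwrite("pics/t2.png",t[:,:,::-1])
def c(i,x,y,w,h,k):
    return cv2.convertScaleAbs(cv2.resize(i[y:y+h,x:x+w,::-1],None,fx=k,fy=k,interpolation=cv2.INTER_CUBIC),alpha=2.2,beta=20)
cv2.imwrite("pics/crop3.png",np.hstack([c(t,210,210,80,100,5),c(s,300,170,80,100,5)]))
E
```

```text
t 5.2 pos [0.5288 0.154  0.2216] d [-0.0008  0.004  -0.0066] turn [ 0.0024 -0.0022  0.0044] F [ 0.1 -0.1 -2. ] w 0.0248 vel 0.0243
```

View pics/crop3.png

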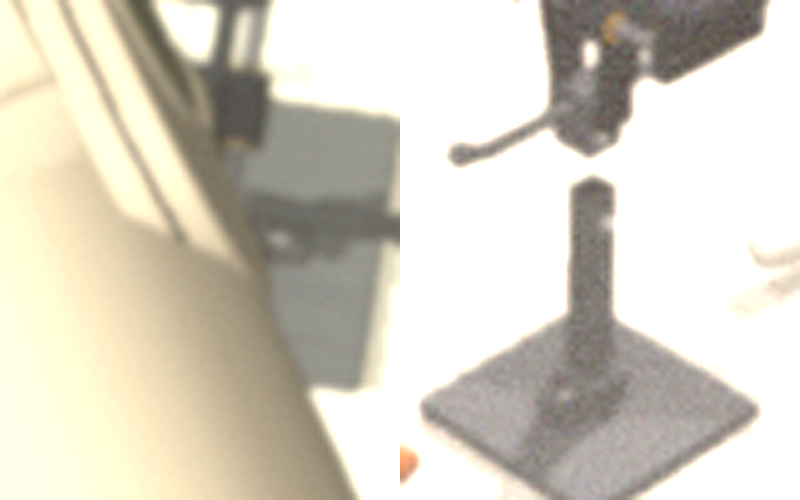

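The arm hides the top view. In the scene crop, the hub's front lower corner is at (590,157), post edges are at x 570–613, and the plate corners are at (422,408) and (757,408). I'll compare predicted pixels with these edges in the scene camera alone, so that its bias cancels.

```bash
python3 - <<'E'
from h import *
s=cv2.imread("pics/s0.png") if 0 else cv2.imread("pics/scene0.png"); s2=cv2.imread("pics/s2.png")
g=cv2.GaussianBlur(cv2.cvtColor(s2,cv2.COLOR_BGR2GRAY),(3,3),0).astype(float)
def edges(row,a,b):
    r=g[row,a:b]; hi=np.median(r[[0,1,-1,-2]]);lo=r.min();m=(hi+lo)/2
    i=np.where(r<m)[0]; l,k=i[0],i[-1]
    return a+l-1+(r[l-1]-m)/(r[l-1]-r[l]), a+k+(m-r[k])/(r[k+1]-r[k])
post=np.array([edges(r,320,360) for r in range(214,230)]);print("post edges mid",post.mean(1)[::3].round(2),np.diff(post).ravel()[::3].round(2))
for r in range(192,203): 
    try: print(r,np.round(edges(r,325,352),2))
    except Exception as e: print(r,e)
print("col profile 338",g[195:216,338].round(0))
def sq(c,z,h,yaw=-8):
    a=np.radians(yaw);ux=np.array([np.cos(a),np.sin(a)]);uy=np.array([-ux[1],ux[0]])
    return [[*(c+h*(i*ux+j*uy)),z] for i,j in((1,1),(1,-1),(-1,-1),(-1,1))]
rim=sq(np.array([.5288,.154]),.2216-.0322,.0125);print("rim pred",proj("scene",rim).round(1))
print("centre line hub",proj("scene",[[.5288,.154,.1894]]).round(2))
for p in ([.5274,.1577],[.5288,.1584]): print("post pred edges @z.12",proj("scene",sq(np.array(p),.12,.01))[:,0].round(2),"top .16",proj("scene",sq(np.array(p),.16,.01)).round(1).tolist())
# plate from scene0: top-face corners
m=((cv2.cvtColor(s,cv2.COLOR_BGR2GRAY)<75)*255).astype(np.uint8);mm=np.zeros_like(m);mm[228:275,300:376]=m[228:275,300:376]
c=max(cv2.findContours(mm,0,1)[0],key=cv2.contourArea)[:,0]
print("L",c[c[:,0].argmin()],"R",c[c[:,0].argmax()],"F",c[c[:,1].argmax()])
print("plate pred",proj("scene",sq(np.array([.5274,.1577]),.012,.07)).round(1).tolist())
E
```

```text
post edges mid [337.64 337.84 337.85 337.64 337.58 337.59] [8.96 9.38 9.42 9.66 9.46 9.41]
192 [328.17 346.01]
193 [327.28 345.52]
194 [326.1 344.5]
195 [324.95 343.62]
196 [324.86 343.35]
197 [331.03 343.16]
198 [331.7  342.76]
199 [332.81 341.83]
200 [334.12 340.62]
201 [334.88 339.9 ]
202 [335.31 339.69]
col profile 338 [ 43.  48.  52.  52.  54.  68.  99. 129. 136. 116.  83.  55.  42.  41.
  44.  46.  47.  49.  49.  49.  49.]
rim pred [[343.8 198.1]
 [337.1 201.8]
 [330.4 198. ]
 [337.1 194.4]]
centre line hub [[337.11 198.07]]
post pred edges @z.12 [342.3  337.09 331.91 337.13] top .16 [[342.6, 206.6], [337.3, 209.5], [332.1, 206.5], [337.4, 203.6]]
post pred edges @z.12 [342.87 337.66 332.48 337.69] top .16 [[343.2, 206.7], [337.9, 209.6], [332.6, 206.5], [337.9, 203.6]]
L [304 251] R [370 253] F [337 274]
plate pred [[371.4, 250.4], [336.3, 272.5], [301.7, 249.4], [336.6, 229.3]]
```

Estimates agree: the post axis is near TCP (0.5274, 0.1575), post top at about 0.159. Moving above it, then down slowly.

{"fn": "apply_moves", "kwargs": {"deltas": [{"translation": [-0.0014, 0.0037, -0.01], "turn": [0.002, -0.002, 0.004], "hand": 0.0}, {"translation": [0, 0, 0], "turn": [0, 0, 0], "hand": 0.0}, {"translation": [0, 0, 0], "turn": [0, 0, 0], "hand": 0.0}]}}

```text
time: 5.6
ee_pos: [0.5279, 0.157, 0.212]
eef_rot: [0.755, 0.655, 0.001, 0.001]
ft_force: [0.5, -0.6, -2.2]
width: 0.0248
```

```bash
python3 need.py .5274 .1575 .196 -8
```

```text
t 5.6 pos [0.5279 0.157  0.212 ] d [-0.0005  0.0005 -0.016 ] turn [0.0003 0.0017 0.0019] F [ 0.5 -0.6 -2.2] w 0.0248 vel 0.0165
```

{"fn": "apply_moves", "kwargs": {"deltas": [{"translation": [-0.0005, 0.0005, -0.014], "turn": [0, 0.0015, 0.002], "hand": 0.0}, {"translation": [0, 0, 0], "turn": [0, 0, 0], "hand": 0.0}, {"translation": [0, 0, 0], "turn": [0, 0, 0], "hand": 0.0}]}}

```text
time: 5.9
ee_pos: [0.5273, 0.1574, 0.1968]
eef_rot: [0.755, 0.656, -0.0, 0.0]
ft_force: [0.9, 0.9, -1.7]
width: 0.0246
```

```bash
python3 need.py .5274 .1575 .192 -8
```

```text
t 5.9 pos [0.5273 0.1574 0.1968] d [ 0.0001  0.0001 -0.0048] turn [ 0.0005  0.0001 -0.0003] F [ 0.9  0.9 -1.7] w 0.0246 vel 0.0233
```

{"fn": "apply_moves", "kwargs": {"deltas": [{"translation": [0, 0, -0.003], "turn": [0, 0, 0], "hand": 0.0}, {"translation": [0, 0, 0], "turn": [0, 0, 0], "hand": 0.0}]}}

```text
time: 6.1
ee_pos: [0.5273, 0.1574, 0.1935]
eef_rot: [0.755, 0.656, -0.0, 0.0]
ft_force: [-0.5, 0.5, -2.8]
width: 0.0246
```

{"fn": "apply_moves", "kwargs": {"deltas": [{"translation": [0, 0, -0.0025], "turn": [0, 0, 0], "hand": 0.0}, {"translation": [0, 0, 0], "turn": [0, 0, 0], "hand": 0.0}]}}

```text
time: 6.3
ee_pos: [0.5278, 0.1576, 0.1917]
eef_rot: [0.755, 0.656, 0.0, 0.001]
ft_force: [-0.8, -0.4, 0.8]
width: 0.0251
```

{"fn": "apply_moves", "kwargs": {"deltas": [{"translation": [0, 0, -0.0025], "turn": [0, 0, 0], "hand": 0.0}, {"translation": [0, 0, 0], "turn": [0, 0, 0], "hand": 0.0}]}}

```text
time: 6.5
ee_pos: [0.5284, 0.1587, 0.1899]
eef_rot: [0.754, 0.656, 0.002, 0.001]
ft_force: [0.1, 0.4, -3.1]
width: 0.0248
```

{"fn": "apply_moves", "kwargs": {"deltas": [{"translation": [0, 0, -0.0025], "turn": [0, 0, 0], "hand": 0.0}, {"translation": [0, 0, 0], "turn": [0, 0, 0], "hand": 0.0}]}}

```text
time: 6.7
ee_pos: [0.528, 0.159, 0.1869]
eef_rot: [0.754, 0.657, 0.002, 0.0]
ft_force: [-0.5, 1.2, -1.5]
width: 0.025
```

```bash
python3 need.py .5284 .1587 .186 -8
```

```text
t 6.7 pos [0.528  0.159  0.1869] d [ 0.0004 -0.0003 -0.0009] turn [-0.0017  0.0026 -0.0014] F [-0.5  1.2 -1.5] w 0.025 vel 0.0065
```

{"fn": "apply_moves", "kwargs": {"deltas": [{"translation": [0, 0, -0.003], "turn": [0, 0.002, 0], "hand": 0.0}, {"translation": [0, 0, 0], "turn": [0, 0, 0], "hand": 0.0}]}}

```text
time: 6.9
ee_pos: [0.5278, 0.159, 0.1831]
eef_rot: [0.754, 0.657, 0.001, -0.001]
ft_force: [1.1, 1.1, -2.4]
width: 0.0247
```

{"fn": "apply_moves", "kwargs": {"deltas": [{"translation": [0, 0, -0.003], "turn": [0, 0, 0], "hand": 0.0}, {"translation": [0, 0, 0], "turn": [0, 0, 0], "hand": 0.0}]}}

```text
time: 7.1
ee_pos: [0.5277, 0.1591, 0.1795]
eef_rot: [0.754, 0.657, 0.0, -0.001]
ft_force: [-0.6, 1.9, -2.1]
width: 0.0252
```

```bash
python3 need.py .5284 .1587 .176 -8
```

```text
t 7.1 pos [0.5277 0.1591 0.1795] d [ 0.0007 -0.0004 -0.0035] turn [-0.0019 -0.0004 -0.0015] F [-0.6  1.9 -2.1] w 0.0252 vel 0.008
```

{"fn": "apply_moves", "kwargs": {"deltas": [{"translation": [0, 0.0004, -0.003], "turn": [0, 0, 0], "hand": 0.0}, {"translation": [0, 0, 0], "turn": [0, 0, 0], "hand": 0.0}]}}

```text
time: 7.3
ee_pos: [0.5277, 0.1591, 0.176]
eef_rot: [0.754, 0.657, 0.0, -0.001]
ft_force: [0.5, 2.3, -2.0]
width: 0.0248
```

{"fn": "apply_moves", "kwargs": {"deltas": [{"translation": [0, 0, -0.002], "turn": [0, 0, 0], "hand": 0.0}, {"translation": [0, 0, 0], "turn": [0, 0, 0], "hand": 0.0}]}}

```text
time: 7.5
ee_pos: [0.5278, 0.1591, 0.174]
eef_rot: [0.754, 0.656, 0.0, -0.001]
ft_force: [-0.2, 1.4, -1.6]
width: 0.0247
```

{"fn": "apply_moves", "kwargs": {"deltas": [{"translation": [0, 0, -0.002], "turn": [0, 0, 0], "hand": 0.0}, {"translation": [0, 0, 0], "turn": [0, 0, 0], "hand": 0.0}]}}

```text
time: 7.7
ee_pos: [0.5281, 0.1592, 0.1733]
eef_rot: [0.754, 0.656, 0.001, -0.0]
ft_force: [-2.5, -0.2, 1.5]
width: 0.0247
```

The rim is resting on the pin: rim z is about 0.141 and Fz rose. Post top is therefore about 0.159, matching vision. Releasing to straddle lower.

{"fn": "apply_moves", "kwargs": {"deltas": [{"translation": [0, 0, 0.0005], "turn": [0, 0, 0], "hand": 0.06}, {"translation": [0, 0, 0], "turn": [0, 0, 0], "hand": 0.06}, {"translation": [0, 0, 0], "turn": [0, 0, 0], "hand": 0.06}, {"translation": [0, 0, 0], "turn": [0, 0, 0], "hand": 0.06}, {"translation": [0, 0, 0], "turn": [0, 0, 0], "hand": 0.06}]}}

```text
time: 8.2
ee_pos: [0.5284, 0.1584, 0.1738]
eef_rot: [0.755, 0.656, 0.001, 0.0]
ft_force: [-0.5, -0.1, 1.0]
width: 0.0559
```

```bash
python3 need.py .5281 .1592 .146 -8; python3 - <<'E'
from h import *
s=camera("scene");t=camera("top")
cv2.imwrite("pics/s3.png",s[:,:,::-1])
def c(i,x,y,w,h,k):
    return cv2.convertScaleAbs(cv2.resize(i[y:y+h,x:x+w,::-1],None,fx=k,fy=k,interpolation=cv2.INTER_CUBIC),alpha=2.2,beta=20)
cv2.imwrite("pics/crop4.png",c(s,295,165,90,70,7))
E
```

```text
t 8.2 pos [0.5284 0.1584 0.1738] d [-0.0003  0.0008 -0.0278] turn [-0.0002  0.0012 -0.0003] F [-0.5 -0.1  1. ] w 0.0559 vel 0.0031
```

View pics/crop4.png

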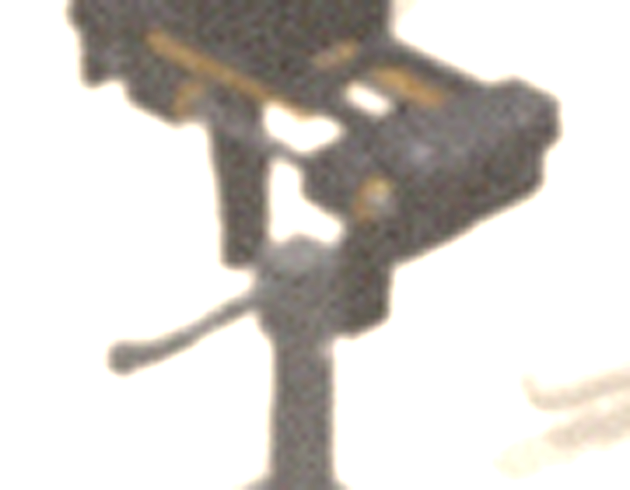

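The head sits on the post at about (338,210), with a finger open on either side. Lowering the fingers to straddle rim and pin.

{"fn": "apply_moves", "kwargs": {"deltas": [{"translation": [0, 0.0002, -0.012], "turn": [0, 0, 0], "hand": 0.06}, {"translation": [0, 0, -0.01], "turn": [0, 0, 0], "hand": 0.06}, {"translation": [0, 0, 0], "turn": [0, 0, 0], "hand": 0.06}, {"translation": [0, 0, 0], "turn": [0, 0, 0], "hand": 0.06}]}}

```text
time: 8.7
ee_pos: [0.528, 0.1585, 0.1491]
eef_rot: [0.755, 0.656, 0.0, 0.0]
ft_force: [-0.3, -0.0, 0.3]
width: 0.0597
```

```bash
python3 need.py .528 .1588 .146 -8
```

```text
t 8.7 pos [0.528  0.1585 0.1491] d [ 0.      0.0003 -0.0031] turn [-0.      0.0001 -0.0004] F [-0.3 -0.   0.3] w 0.0597 vel 0.0126
```

{"fn": "apply_moves", "kwargs": {"deltas": [{"translation": [0, 0, -0.003], "turn": [0, 0, 0], "hand": 0.0}, {"translation": [0, 0, 0], "turn": [0, 0, 0], "hand": 0.0}, {"translation": [0, 0, 0], "turn": [0, 0, 0], "hand": 0.0}, {"translation": [0, 0, 0], "turn": [0, 0, 0], "hand": 0.0}, {"translation": [0, 0, 0], "turn": [0, 0, 0], "hand": 0.0}], "newtons": 30}}

```text
time: 9.2
ee_pos: [0.5282, 0.1587, 0.1463]
eef_rot: [0.755, 0.656, 0.0, 0.0]
ft_force: [-1.0, -0.3, 1.1]
width: 0.0279
```

```bash
python3 need.py .528 .1588 .146 -8
```

```text
t 9.2 pos [0.5282 0.1587 0.1463] d [-0.0002  0.0001 -0.0003] turn [-0.0002  0.0006 -0.0005] F [-1.  -0.3  1.1] w 0.0279 vel 0.0057
```

{"fn": "apply_moves", "kwargs": {"deltas": [{"translation": [0, 0, 0], "turn": [0, 0, 0], "hand": 0.0}, {"translation": [0, 0, 0], "turn": [0, 0, 0], "hand": 0.0}]}}

```text
time: 9.4
ee_pos: [0.528, 0.1587, 0.1464]
eef_rot: [0.754, 0.656, 0.0, 0.0]
ft_force: [-0.6, 0.1, -0.2]
width: 0.0244
```

{"fn": "apply_moves", "kwargs": {"deltas": [{"translation": [0, 0, -0.0015], "turn": [0, 0, 0], "hand": 0.0}]}}

```text
time: 9.5
ee_pos: [0.5281, 0.1589, 0.1457]
eef_rot: [0.754, 0.656, 0.0, 0.0]
ft_force: [-6.2, -1.7, 10.5]
width: 0.0247
```

{"fn": "apply_moves", "kwargs": {"deltas": [{"translation": [0, 0, -0.0015], "turn": [0, 0, 0], "hand": 0.0}]}}

```text
time: 9.6
ee_pos: [0.5281, 0.1591, 0.145]
eef_rot: [0.754, 0.656, 0.0, 0.0]
ft_force: [-4.4, -0.4, 8.5]
width: 0.0248
```

{"fn": "apply_moves", "kwargs": {"deltas": [{"translation": [0, 0, -0.0015], "turn": [0, 0, 0], "hand": 0.0}]}}

```text
time: 9.7
ee_pos: [0.5281, 0.1593, 0.1441]
eef_rot: [0.754, 0.656, 0.001, 0.001]
ft_force: [-4.3, -1.9, 5.4]
width: 0.0251
```

{"fn": "apply_moves", "kwargs": {"deltas": [{"translation": [0, 0, -0.0015], "turn": [0, 0, 0], "hand": 0.0}]}}

```text
time: 9.8
ee_pos: [0.5281, 0.1596, 0.1431]
eef_rot: [0.754, 0.657, 0.001, 0.001]
ft_force: [-2.1, -0.2, 2.5]
width: 0.0247
```

{"fn": "apply_moves", "kwargs": {"deltas": [{"translation": [0, 0, -0.0015], "turn": [0, 0, 0], "hand": 0.0}]}}

```text
time: 9.9
ee_pos: [0.5281, 0.1597, 0.1418]
eef_rot: [0.754, 0.657, 0.001, 0.001]
ft_force: [-2.8, -0.2, 3.8]
width: 0.025
```

{"fn": "apply_moves", "kwargs": {"deltas": [{"translation": [0, -0.0003, -0.0015], "turn": [0, 0, 0], "hand": 0.0}, {"translation": [0, 0, -0.0015], "turn": [0, 0, 0], "hand": 0.0}]}}

```text
time: 10.1
ee_pos: [0.5282, 0.1597, 0.1387]
eef_rot: [0.754, 0.657, 0.001, 0.001]
ft_force: [-1.3, 0.5, -0.0]
width: 0.0245
```

{"fn": "apply_moves", "kwargs": {"deltas": [{"translation": [0, 0, -0.0015], "turn": [0, 0, 0], "hand": 0.0}, {"translation": [0, 0, 0], "turn": [0, 0, 0], "hand": 0.0}]}}

```text
time: 10.3
ee_pos: [0.5281, 0.1596, 0.1363]
eef_rot: [0.754, 0.657, 0.001, 0.001]
ft_force: [0.3, 0.4, -1.9]
width: 0.0248
```

```bash
python3 need.py .528 .159 .1374 -8
```

```text
t 10.3 pos [0.5281 0.1596 0.1363] d [-0.0001 -0.0006  0.0011] turn [-0.0004  0.002  -0.0016] F [ 0.3  0.4 -1.9] w 0.0248 vel 0.0038
```

Slid 10 mm with a 10 N peak. Now letting go, raising the fingers above the hole and checking.

{"fn": "apply_moves", "kwargs": {"deltas": [{"translation": [0, 0, 0], "turn": [0, 0, 0], "hand": 0.06}, {"translation": [0, 0, 0], "turn": [0, 0, 0], "hand": 0.06}, {"translation": [0, 0, 0], "turn": [0, 0, 0], "hand": 0.06}, {"translation": [0, 0, 0], "turn": [0, 0, 0], "hand": 0.06}]}}

```text
time: 10.7
ee_pos: [0.5289, 0.159, 0.1362]
eef_rot: [0.754, 0.656, 0.001, 0.001]
ft_force: [-0.0, 0.7, -0.6]
width: 0.0489
```

{"fn": "apply_moves", "kwargs": {"deltas": [{"translation": [0, -0.0004, 0.015], "turn": [0, 0, 0], "hand": 0.06}, {"translation": [0, 0, 0.011], "turn": [0, 0, 0], "hand": 0.06}, {"translation": [0, 0, 0], "turn": [0, 0, 0], "hand": 0.06}, {"translation": [0, 0, 0], "turn": [0, 0, 0], "hand": 0.06}]}}

```text
time: 11.1
ee_pos: [0.529, 0.1588, 0.1655]
eef_rot: [0.754, 0.656, 0.002, 0.001]
ft_force: [-0.6, 0.5, -0.5]
width: 0.0598
```

```bash
python3 need.py .528 .1588 .1635 -8; python3 - <<'E'
from h import *
s=camera("scene")
cv2.imwrite("pics/s4.png",s[:,:,::-1])
def c(i,x,y,w,h,k):
    return cv2.convertScaleAbs(cv2.resize(i[y:y+h,x:x+w],None,fx=k,fy=k,interpolation=cv2.INTER_CUBIC),alpha=2.4,beta=20)
a=cv2.imread("pics/s3.png")
cv2.imwrite("pics/crop5.png",np.hstack([c(a,310,190,60,60,6),c(cv2.imread("pics/s4.png"),310,190,60,60,6)]))
E
```

```text
t 11.1 pos [0.529  0.1588 0.1655] d [-0.001 -0.    -0.002] turn [-0.0004  0.004  -0.0009] F [-0.6  0.5 -0.5] w 0.0598 vel 0.014
```

View pics/crop5.png

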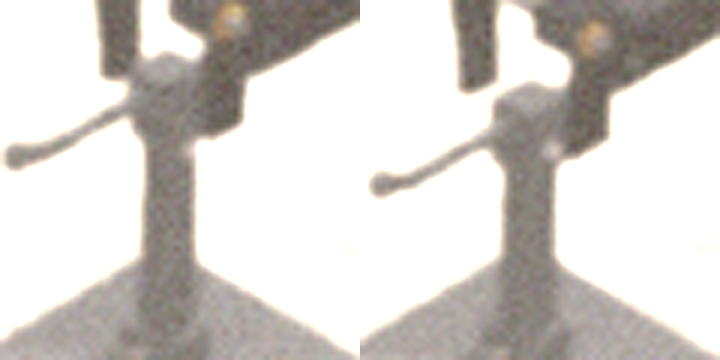

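The head now sits lower: the arm's ball end moved from (14,157) to (380-360,185), and the bright pin spot is still visible at (553,150). I'll quantify the drop.

```bash
python3 - <<'E'
from h import *
a=cv2.imread("pics/s3.png",0);b=cv2.imread("pics/s4.png",0)
for nm,(x,y,w,h) in dict(ball=(308,210,12,12),hubtop=(331,198,13,10),arm=(309,203,22,15)).items():
    T=a[y:y+h,x:x+w];S=b[y-4:y+h+12,x-5:x+w+6]
    k=8;T8=cv2.resize(T,None,fx=k,fy=k,interpolation=3);S8=cv2.resize(S,None,fx=k,fy=k,interpolation=3)
    r=cv2.matchTemplate(S8,T8,5);_,v,_,p=cv2.minMaxLoc(r);print(nm,v.round(3),p[0]/k-5,p[1]/k-4)
for z in (.141,.131,.125): print(z,proj("scene",[[.515,.065,z+.03],[.528,.1588,z+.0375]]).round(2).tolist())
E
```

```text
Traceback (most recent call last):
AttributeError: 'float' object has no attribute 'round'
```

```bash
python3 - <<'E'
from h import *
a=cv2.imread("pics/s3.png",0);b=cv2.imread("pics/s4.png",0)
for nm,(x,y,w,h) in dict(ball=(308,210,12,12),hubtop=(331,198,13,10),arm=(309,203,22,15)).items():
    T=a[y:y+h,x:x+w];S=b[y-4:y+h+12,x-5:x+w+6]
    k=8;T8=cv2.resize(T,None,fx=k,fy=k,interpolation=3);S8=cv2.resize(S,None,fx=k,fy=k,interpolation=3)
    r=cv2.matchTemplate(S8,T8,5);_,v,_,p=cv2.minMaxLoc(r);print(nm,v,p[0]/k-5,p[1]/k-4)
for z in (.141,.131,.125): print(z,proj("scene",[[.515,.065,z+.03],[.528,.1588,z+.0375]]).round(2).tolist())
E
```

```text
ball 0.9665302634239197 1.0 5.0
hubtop 0.8777359127998352 0.0 4.0
arm 0.9554075598716736 1.0 5.0
0.141 [[311.89, 217.12], [337.89, 200.63]]
0.131 [[311.93, 220.29], [337.83, 203.77]]
0.125 [[311.96, 222.17], [337.79, 205.64]]
```

The drop reads 12–16 mm, so I can't tell between caught (about 10 mm) and popped (about 16 mm). I'll grip above the hole and feel gently.

{"fn": "apply_moves", "kwargs": {"deltas": [{"translation": [-0.0008, 0, -0.002], "turn": [0, 0.003, 0], "hand": 0.0}, {"translation": [0, 0, 0], "turn": [0, 0, 0], "hand": 0.0}, {"translation": [0, 0, 0], "turn": [0, 0, 0], "hand": 0.0}, {"translation": [0, 0, 0], "turn": [0, 0, 0], "hand": 0.0}, {"translation": [0, 0, 0], "turn": [0, 0, 0], "hand": 0.0}], "newtons": 20}}

```text
time: 11.65
ee_pos: [0.5275, 0.1587, 0.1622]
eef_rot: [0.754, 0.656, -0.0, -0.0]
ft_force: [0.3, -0.8, 0.4]
width: 0.028
```

{"fn": "apply_moves", "kwargs": {"deltas": [{"translation": [0, 0, 0], "turn": [0, 0, 0], "hand": 0.0}]}}

```text
time: 11.75
ee_pos: [0.5274, 0.1587, 0.1622]
eef_rot: [0.754, 0.656, -0.0, -0.0]
ft_force: [-1.5, -0.0, 1.5]
width: 0.025
```

```bash
python3 need.py .528 .1588 .1635 -8
```

```text
t 11.75 pos [0.5274 0.1587 0.1622] d [0.0006 0.0001 0.0013] turn [-0.0001 -0.0014 -0.0012] F [-1.5 -0.   1.5] w 0.025 vel 0.0022
```

{"fn": "apply_moves", "kwargs": {"deltas": [{"translation": [0.0002, 0, -0.001], "turn": [0, 0, 0], "hand": 0.0}]}}

```text
time: 11.85
ee_pos: [0.5275, 0.1588, 0.1619]
eef_rot: [0.754, 0.657, -0.001, -0.0]
ft_force: [-6.6, -2.7, 17.0]
width: 0.025
```

{"fn": "apply_moves", "kwargs": {"deltas": [{"translation": [0, 0, -0.001], "turn": [0, 0, 0], "hand": 0.0}]}}

```text
time: 11.95
ee_pos: [0.5275, 0.1588, 0.162]
eef_rot: [0.754, 0.656, -0.001, -0.0]
ft_force: [-5.9, -2.9, 13.4]
width: 0.0251
```

{"fn": "apply_moves", "kwargs": {"deltas": [{"translation": [0, 0, -0.001], "turn": [0, 0, 0], "hand": 0.0}]}}

```text
time: 12.05
ee_pos: [0.5275, 0.1588, 0.162]
eef_rot: [0.754, 0.657, -0.001, 0.0]
ft_force: [-5.7, -2.1, 11.4]
width: 0.0251
```

It stops rigidly at 17 N, so I won't push further. I'll let go, back off and look.

{"fn": "apply_moves", "kwargs": {"deltas": [{"translation": [0, 0, 0.0005], "turn": [0, 0, 0], "hand": 0.07}, {"translation": [0, 0, 0], "turn": [0, 0, 0], "hand": 0.07}, {"translation": [0, 0, 0], "turn": [0, 0, 0], "hand": 0.07}, {"translation": [0, 0, 0.005], "turn": [0, 0, 0], "hand": 0.07}, {"translation": [0, 0, 0.02], "turn": [0, 0, 0], "hand": 0.07}]}}

```text
time: 12.55
ee_pos: [0.5264, 0.1582, 0.186]
eef_rot: [0.754, 0.656, -0.002, -0.001]
ft_force: [-0.0, -0.4, 0.5]
width: 0.057
```

{"fn": "apply_moves", "kwargs": {"deltas": [{"translation": [0, 0, 0.04], "turn": [0, 0, 0], "hand": 0.07}, {"translation": [-0.02, -0.02, 0.04], "turn": [0, 0, 0], "hand": 0.07}, {"translation": [-0.03, -0.035, 0.02], "turn": [0, 0, 0], "hand": 0.07}, {"translation": [-0.03, -0.04, 0], "turn": [0, 0, 0], "hand": 0.07}, {"translation": [-0.03, -0.04, 0], "turn": [0, 0, 0], "hand": 0.07}]}}

```text
time: 13.05
ee_pos: [0.4148, 0.0259, 0.2921]
eef_rot: [0.751, 0.66, 0.001, -0.002]
ft_force: [1.1, -1.5, -0.3]
width: 0.0701
```

```bash
python3 need.py .528 .1588 .1635 -8; python3 - <<'E'
from h import *
def avg(n): return np.mean([camera(n)[:,:,::-1].astype(float) for _ in range(5)],0)
s,t=avg("scene"),avg("top")
np.savez("pics/a5.npz",s=s,t=t)
def c(i,x,y,w,h,k):
    return np.clip(cv2.resize(i[y:y+h,x:x+w],None,fx=k,fy=k,interpolation=cv2.INTER_CUBIC)*2.4+10,0,255).astype(np.uint8)
cv2.imwrite("pics/crop6.png",np.hstack([c(s,305,185,66,66,6),c(t,215,220,66,66,6)]))
E
```

```text
t 13.05 pos [0.4148 0.0259 0.2921] d [ 0.1132  0.1329 -0.1286] turn [-0.0035 -0.0014 -0.0116] F [ 1.1 -1.5 -0.3] w 0.0701 vel 1.3247
```

View pics/crop6.png

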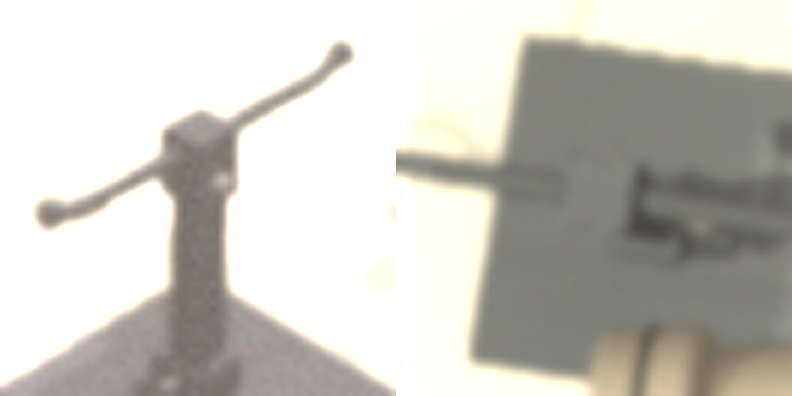

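Scene crop: the glint at (222,181) sits in the hub's +x face about 22 px (12 mm) above the rim, where the hole should be. The hub top is at (201,125). I'll let the arm settle and check the numbers: hub top height, predicted pin tip, other things unmoved.

{"fn": "apply_moves", "kwargs": {"deltas": [{"translation": [0, 0, 0], "turn": [0, 0, 0], "hand": 0.07}, {"translation": [0, 0, 0], "turn": [0, 0, 0], "hand": 0.07}, {"translation": [0, 0, 0], "turn": [0, 0, 0], "hand": 0.07}]}}

```text
time: 13.85
ee_pos: [0.4164, 0.0288, 0.2903]
eef_rot: [0.75, 0.662, -0.001, -0.004]
ft_force: [-0.2, -0.6, -0.2]
width: 0.0697
```

```bash
python3 - <<'E'
from h import *
f=lambda n:np.mean([camera(n)[:,:,::-1].astype(float) for _ in range(5)],0)
s=f("scene");g=s.mean(2)
a=np.radians(-8);u=np.array([np.cos(a),np.sin(a)]);P=np.array([.528,.159])
pt=[*(P+.0175*u),.138];print("pin tip pred",proj("scene",[pt]).round(1),"hole if rim .131",proj("scene",[[*(P+.0125*u),.143]]).round(1))
w=g[208:222,334:350];i=np.unravel_index(w.argmax(),w.shape);print("glint",i[1]+334,i[0]+208,w.max().round(0),"hub",np.median(w).round(0))
for r in range(202,222): print(r,g[r,338:348].round(0).astype(int))
print("hub top pred rim .125/.131",proj("scene",[[*P,.1625],[*P,.1685]]).round(1).tolist())
s0=cv2.imread("pics/scene0.png").astype(float)
for n,(x,y,W,H) in dict(votive=(345,295,40,45),brush=(230,228,75,45),roller=(365,190,80,40),tray=(155,360,100,105)).items():
    print(n,np.abs(s-s0)[y:y+H,x:x+W].mean().round(2),cv2.phaseCorrelate(g[y:y+H,x:x+W].copy(),s0.mean(2)[y:y+H,x:x+W].copy()))
E
python3 need.py .4 .0 .29 -8
```

```text
pin tip pred [[342.3 215.8]] hole if rim .131 [[341.  213.5]]
glint 349 216 153.0 hub 55.0
202 [120 124 136 143 146 140 128 114  99  80]
203 [ 87  93 106 124 132 124 101  84  72  63]
204 [68 69 78 91 98 93 76 64 58 65]
205 [62 63 65 68 71 67 64 65 73 93]
206 [ 63  64  63  62  58  58  63  85 112 128]
207 [ 62  61  59  58  52  53  74 111 136 146]
208 [ 60  58  54  51  49  52  78 122 146 151]
209 [ 52  52  49  47  47  51  82 125 146 152]
210 [ 48  47  48  46  47  53  79 124 146 151]
211 [ 47  47  46  48  47  53  79 124 146 151]
212 [ 45  47  46  48  46  53  81 125 146 151]
213 [ 47  47  49  54  55  56  81 125 146 151]
214 [ 46  49  55  67  71  65  81 125 146 151]
215 [ 46  48  55  68  73  65  82 124 147 151]
216 [ 46  48  53  57  60  63  85 126 147 152]
217 [ 46  48  48  49  60  81 104 133 148 151]
218 [ 46  47  48  47  67 106 131 145 151 151]
219 [ 45  46  48  48  73 120 143 150 151 151]
220 [ 47  45  45  48  74 121 146 151 152 151]
221 [ 47  48  46  48  74 122 145 151 151 153]
hub top pred rim .125/.131 [[337.8, 205.6], [337.9, 203.7]]
votive 3.3 ((-0.022826259292813234, 0.5009925431999172), 0.9924896079749269)
brush 13.45 ((0.6053390337313687, 0.32832724815651204), 0.8471280659878136)
roller 3.49 ((-0.02824663193533894, -0.054391377800328655), 1.0291946715769278)
tray 7.02 ((-0.07450445601545397, -0.024605526771203756), 0.8700432408082738)
t 14.1 pos [0.4163 0.0285 0.2904] d [-0.0163 -0.0285 -0.0004] turn [-0.0049 -0.0056 -0.0145] F [ 0.5 -0.1 -0.2] w 0.0699 vel 0.0022
```

The checks agree: rim at z ≈ 0.125, 16 mm below first rest. The pin glint at (342,214.5) is within 1.3 px of the predicted fully-out tip and sits at the hole. The firm stop under a gentle push fits too. Handing in.

```bash
python3 -c "
from bench import order
print(order.close_job())"
```

```text
the job is handed in; nothing more can be done
None
```

The T-bar head is back on the post, with the pin showing at the hole in the socket, and I handed the job in at about 14 s. I lifted the head by its bare faces and lowered it over the post until the rim rested on the pin. I then squeezed the pin in, slid the head down over it and let go.

**Final checks:**
- **Height:** the rim sits about 16 mm below where it first rested, and the head stopped firmly there under a gentle push.
- **Pin:** its glint is within about 1.3 px of where the fully extended tip should be, at the height of the hole.
- **Force:** the highest reading was 17 N, or about 19 N with the head's weight. That is just under two kilos, and brief peaks between readings would not show.
- **Robot:** the gripper is open and well clear of everything.

**What differed or is less certain:**
- **Last few millimetres:** I slid the head about 10 mm over the pin and released it. When I gripped it again above the hole to push it on, it was already down. It seems to have gone the last 6 mm by itself on release, so my push only confirmed the stop.
- **Drop measurement:** my first image comparison was unclear (12–16 mm), so I looked again before handing in.
- **Other things on the cabinet:** the roller and tray show no movement. The votive (0.5 px) and brush (0.6 px) show small image shifts. I put the brush's down to the arm and its shadow over it; the votive's is unexplained. I never took the gripper near either.

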